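# Load the drilling jig

## Robot

A 6-joint arm with a two-finger parallel gripper is mounted at the origin on the work surface. World frame = base frame: x ahead of the robot, y to its left, z up, the work surface at z = 0. Lengths are in mm, angles in rad, forces in N, time in s.
With the tool pointing down it reaches from about 400 to 825 mm from the base axis. Payload 7 kg.
Tool frame: the origin (TCP) lies midway between the tips of the shut fingers; the grasp point (between the pads) lies 19 mm behind it; y points along the fingers, x is the direction in which the jaws open and shut, and the axes are right-handed (so a half turn about y gives the same grasp; the last joint's range is limited). The gripper opens to 88 mm and grips with 3 to 60 N. Pads are 19 mm wide; open, the fingers measure 130 mm over their backs; the gripper's body (78 mm by 193 mm) begins 47 mm behind the grasp point.
Start: joints at [-0.83, 0.359, 0.012, 0, -1.224, -0.288], TCP at [295.274, -606.967, 226.561] pointing down, gripper open.
Joint ranges: [-3.07, 3.07], [-1.43, 2.12], [-1.02, 1.25], [-3.03, 1.67], [-3.05, -0], [-3.03, 3.03]. Speed limits (rad/s): [2.39, 2.39, 3.01, 3.14, 3.14, 3.14].

## Interface

Orientations are given as [roll, pitch, yaw] about the fixed x, y, z axes, in that order (R = Rz(yaw) Ry(pitch) Rx(roll)).
In Python, from rig import r gives the robot as it stands. The module is installed in compiled form; this text tells all that it offers.
- The arm moves only by the shell command python3 -m jog 'ROWS' [FORCE]. ROWS is JSON, a list of rows, each an object with "xyz": the shift along the tool's x, y, z in m, a list of three; "delta_rot": the turn, a rotation vector about the tool's x, y, z in rad, a list of three; "grip": the opening, from -1 (shut) to 1 (fully open). In form: [{"xyz": [dx, dy, dz], "delta_rot": [rx, ry, rz], "grip": grip}, ...]. A call has exactly 5 rows; each row is the pose to reach, as a shift and turn from the pose commanded when the call began, along the tool's axes at that moment; what a row does not reach only later rows make up. A row lasts 1/12 s, in which the tool goes at most 41.7 mm and 7.16 degrees, less where a joint would pass 70% of its speed; a pose out of reach is approached as far as the arm can. A call with a gripper value outside its range is refused whole. The fingers move at their own pace and stop on an object; FORCE is the grip in N (left out, the last holds). Time passes only in rows, so rows that repeat a pose let the fingers close, or fill a call up. It gives the time, the measured TCP pose, the force and the opening at its end, in the units of the state.
- r.state(): the state, without advancing time (a new reading comes with each control period).
- r.snapshot(name): name is "scene" or "top" or "wrist"; returns a dict with "color" (480x640x3 uint8, red, green, blue), "z_map" (480x640 float32, mm along the optical axis (not along the pixel's ray), 0 where there is no reading), "mtx" (3x3 intrinsics, pixels), "rvec" (rotation vector, rad) and "tvec" (3), from world to camera coordinates, as OpenCV has them. Camera axes: x right, y down, z forward; pixel columns grow to the right and rows downward; lengths in mm; the calibration is good to about 2 mm. A picture is of the moment at which its call begins.
- r.close_job(): hands the job in, once; it reports no verdict.
The state is a dict: "clock": time; "q": joint angles; "qvel": joint speeds; "effort": joint torques, N m; "ee_pos": TCP position; "orientation": TCP orientation; "wrist_force": force on the tool from outside, world axes, zero at the start; "ft_torque": the same for the moment, N m; "width": finger opening in mm.
Only numpy, scipy, OpenCV 4.12 (cv2) and the standard library are available. Lean on these libraries where they do the work, as an engineer would, in place of code of your own. Each camera call takes 0.05 s, during which the arm holds its last target. There are 200 camera calls.

## Task

Load the drilling jig: with the fingertips, push the dark walnut blank along the jig's base board, under the low aluminium bridge, until it is fully home, its front end against the red stop and its long left side flat along the blue fence. Only slide it: never pick it up or tip it, leave everything else on the bench where it is, and finish with the hand clear.

Things in the scene. Friction and masses are not known exactly. Their poses are not given: they have to be found in the camera images.
- blank: Dark walnut blank, a flat rectangular board 120 (its x) x 90 (its y) x 16 mm thick, about 90 to 180 g, lying loose on the jig's base board in front of the bridge, askew and to the right of the fence. Too wide to span with most grippers. Origin: centre of its underside; its x axis points roughly towards the stop, z up.
- jig: Drilling jig, fixed to the bench. Origin: on the bench surface below the middle of the bridge's depth. x points along the fence towards the stop (the pushing direction), y towards the fence, z up. Plywood base board 10 mm thick, from x = -240 to +70 and y = -135 to +72 mm.
- bridge (a point): Middle of the aluminium bridge's top, 50 mm above the bench (brass drill bushings rise 4 mm more), at jig x = 0, y = -2 mm. Bridge from jig x = -25 to +25 mm; opening from jig y = -54 to +50 mm, 20 mm high above the base board (4 mm more than the blank). Right leg from jig y = -54 to -76 mm. Jig axes.
- fence (a point): Near end of the blue fence, on its guiding face, at its top edge: jig x = -225, y = +50 mm, 26 mm above the bench (16 mm above the base board). The face runs straight along the jig's x to the stop. Jig axes.
- stop (a point): Middle of the red stop's face, at its top edge: jig x = +45 mm, 26 mm above the bench (16 mm above the base board), 20 mm beyond the bridge. Jig axes.
- home (a point): Point on the top of the jig's base board (10 mm above the bench) where the centre of the blank's underside lies when it is home; same axes as the jig, at x = -15, y = +5 mm of the jig's frame. At home the blank's rear 50 mm still stick out in front of the bridge.
- dowel_jar: White jar of dowels, 38 mm across, 52 mm tall over the dowels, standing on the jig's base board to the right of the bridge and stop. Bystander. Origin: centre of its underside.
- glue: White glue bottle with red cap, 60 mm across, 170 mm tall, standing on the bench to the right. Bystander. Origin: centre of its underside.
- mallet: Wooden joiner's mallet lying on the bench to the right, head 70 x 120 x 60 mm. Bystander. Origin: on the bench, on the handle 35 mm from the head.
- square: Try square lying on the bench to the left: wooden stock 120 x 22 x 18 mm, steel blade 160 mm. Bystander. Origin: underside of the stock, mid length.
- spare: Spare pale wood board 130 x 90 x 16 mm lying flat on the bench to the left (not the one to use). Bystander. Origin: centre of its underside.
- mug: Blue mug, 80 mm across, 90 mm tall, standing on the bench to the left. Bystander. Origin: centre of its underside.
Things that resemble listed ones, but are neither listed nor needed, are in the scene too. Leave any green or pink look-alike of the blank alone.

How it is judged (in metres and radians):
At the end, for the whole second after the job is handed in: The blank lies flat and at rest on the base board under the bridge, within 2.5 mm of home both along and across the jig (touching stop and fence) and within 2 degrees of parallel to the fence (x of blank in the frame of home between -0.0025 and 0.0025 m and y of blank in the frame of home between -0.0025 and 0.0025 m and z of blank in the frame of home between -0.003 and 0.003 m and angle between the x axis of blank and the x axis of home, either way round below 0.035 rad and angle between blank's own z axis and vertical below 0.03 rad and linear speed of blank below 0.01 m/s).
It fails at once if the blank is lifted off the base board (more than 6 mm) (z of blank in the frame of home above 0.006 m).
It fails at once if the blank is tipped (more than 6 degrees) (angle between blank's own z axis and vertical above 0.105 rad).
It fails at once if something else on the bench or the jig is moved (more than 15 mm) (distance of any of dowel_jar, glue, mallet, square, spare, mug from where it was at the start of the episode above 0.015 m).
It also fails if it takes over 51 s, if anything falls off the work surface, if the arm or the gripper's body presses on something with over 40 N, if the wrist force passes 120 N, or if a joint passes its speed limit or range.

## Working session

There is one attempt and no reset: what is moved stays moved. The work goes in short steps, Python scripts to look and compute and a shell command to move; the robot and the scene stay as the last step left them, time stands still between calls to the robot, and variables do not carry over. Pictures are saved under pics/ and viewed, about 8 in all and at most 12, crops included, and the job is handed in when it is done.

```bash
mkdir -p pics
cat > h.py <<'E'
import numpy as np, cv2
from rig import r
def snap(n,f=None):
    s=r.snapshot(n)
    if f: cv2.imwrite('pics/'+f,s['color'][:,:,::-1])
    return s
def cloud(s):
    K=s['mtx'];R,_=cv2.Rodrigues(np.array(s['rvec'],float));t=np.array(s['tvec'],float).ravel()
    v,u=np.mgrid[0:480,0:640];z=s['z_map']
    c=np.stack([(u-K[0,2])/K[0,0]*z,(v-K[1,2])/K[1,1]*z,z],-1)
    return (c-t)@R
E
python3 - <<'E'
from h import *
s=snap('top','top1.png');np.savez('top1.npz',**{k:np.array(v) for k,v in s.items()})
s=snap('scene','scene1.png')
print(r.state())
E
```

```text
{'clock': 0.1, 'q': array([-8.29921310e-01,  3.59351115e-01,  1.11602014e-02, -3.04262927e-04,
       -1.22413625e+00, -2.88095374e-01]), 'qvel': array([0.00037777, 0.00011497, 0.00196685, 0.00122806, 0.00198403,
       0.00073596]), 'effort': array([ 1.91098252e-04, -5.84162021e+01,  2.93753278e+01,  7.01547414e+00,
        1.01930840e-02, -6.24458335e-05]), 'ee_pos': array([ 295.06433668, -606.59779429,  225.69821148]), 'orientation': array([-1.57063559e+00, -1.54901761e-03,  2.02347225e+00]), 'wrist_force': array([-0.10395766, -0.27042978,  0.73781731]), 'ft_torque': array([0.01075748, 0.05432437, 0.01936212]), 'width': 87.71782200156909}
```

View pics/top1.png

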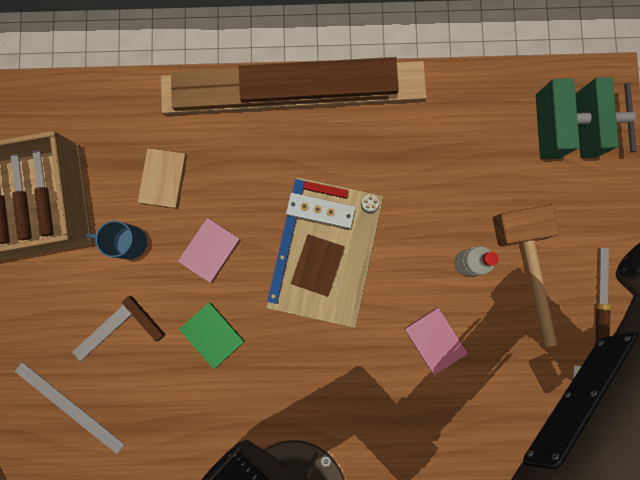

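View pics/scene1.png

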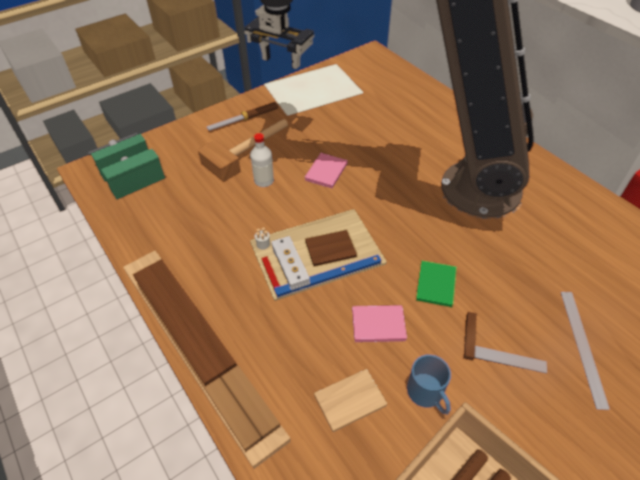

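The top view shows the jig at about (325,250). The dark walnut blank is on its board at (317,265), the blue fence runs from (272,298) to (298,182), the red stop is at (325,189), the bridge at (320,210) and the jar at (370,203).

These could be taken for the blank:
- pink (209,250)
- pink (436,340)
- green (211,335)
- pale spare (162,178)
- the long dark board on the rack (318,80)

I choose (317,265), the dark walnut piece on the base board.

```bash
cat >> h.py <<'E'
def measure(s,verbose=True):
    P=cloud(s);c=s['color'].astype(int);R,G,B=c[...,0],c[...,1],c[...,2];z=P[...,2]
    roi=np.zeros(z.shape,bool);roi[170:335,255:395]=1
    o={}
    blue=roi&(B>R+40)&(B>G+20)&(z>18)&(z<36)
    red=roi&(R>G+80)&(R>B+80)&(z>18)&(z<36)
    br=roi&(z>44)&(z<53)&(abs(R-B)<30)&(R>120)
    bl=roi&(z>20)&(z<32)&(R<130)&(R>B+12)&(R<G+60)&~red
    n,l,st,_=cv2.connectedComponentsWithStats(bl.astype(np.uint8))
    bl=l==1+np.argmax(st[1:,4])
    for k,m in dict(blue=blue,red=red,bridge=br,blank=bl).items():
        p=P[m]; rc=cv2.minAreaRect(p[:,:2].astype(np.float32))
        o[k]=(rc,np.median(p[:,2]),m.sum(),cv2.boxPoints(rc),p)
        if verbose: print(k,m.sum(),'z%.1f'%o[k][1],np.round(rc[0],1),np.round(rc[1],1),'%.1f'%rc[2],np.round(o[k][3],0).tolist())
    return o
E
python3 - <<'E'
from h import *
s=dict(np.load('top1.npz'));o=measure(s)
P=cloud(s);print('board z',P[300:315,330:345,2].mean(),'bench',P[380,150],P[250,320])
cv2.imwrite('pics/crop1.png',cv2.resize(s['color'][170:335,255:395,::-1],None,fx=3.5,fy=3.5,interpolation=2))
E
```

```text
blue 893 z25.4 [563.9   2.6] [ 21.3 285.5] 76.1 [[423.0, 27.0], [700.0, -42.0], [705.0, -21.0], [428.0, 47.0]]
red 317 z25.5 [679.3 -90.2] [102.   16.9] 76.2 [[659.0, -138.0], [675.0, -142.0], [700.0, -43.0], [683.0, -39.0]]
bridge 1301 z49.3 [ 626.1 -103.7] [205.7  74.3] 87.1 [[584.0, -205.0], [658.0, -208.0], [668.0, -3.0], [594.0, 1.0]]
blank 2100 z25.4 [506.4 -67.9] [ 89.9 120. ] 69.8 [[435.0, -89.0], [547.0, -131.0], [578.0, -46.0], [466.0, -5.0]]
board z 9.365475603298608 bench [257.02143174 316.98462014   1.01573369] [539.1603318  -74.44112745  26.34698857]
```

View pics/crop1.png

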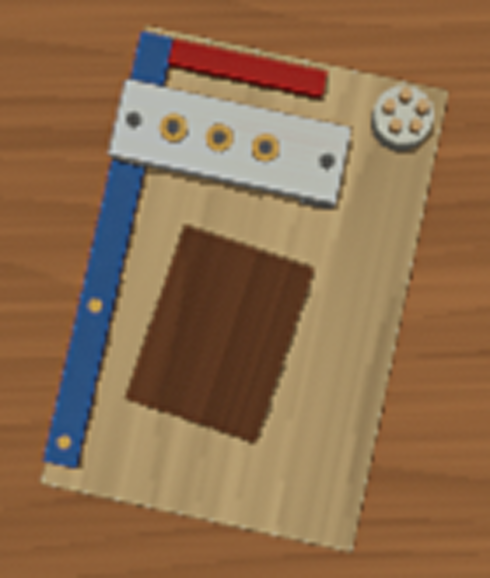

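The crop confirms the choice: a dark walnut blank with z≈25.4 and 120.0 x 89.9 mm, as described. It is about 6° askew, its front end points away from the fence, and its front right corner is in line with the bridge leg. I'll push it sideways onto the fence with both fingertips spread, then push it forward from the rear.

```bash
cat >> h.py <<'E'
from scipy.spatial.transform import Rotation as Ro
JA=np.radians(-13.95);JO=np.array([628.7,-76.]);EX=np.array([np.cos(JA),np.sin(JA)]);EY=np.array([-EX[1],EX[0]])
def jig(p): d=np.asarray(p)[...,:2]-JO; return np.stack([d@EX,d@EY],-1)
def to(jx,jy,z,yawrel):
    s=r.state();R=Ro.from_euler('xyz',s['orientation'])
    p=np.append(JO+jx*EX+jy*EY,z)
    T=Ro.from_euler('xyz',[-np.pi/2,0,JA+np.radians(yawrel)])
    print('t',s['clock'],'jig',np.round(jig(s['ee_pos']),1),'z',round(s['ee_pos'][2],1),'F',np.round(s['wrist_force'],1),'w',round(s['width'],1))
    print(' shift m',np.round(R.inv().apply(p-s['ee_pos'])/1000,4),'rot',np.round((R.inv()*T).as_rotvec(),3))
E
python3 -c "
from h import *
to(-121,-100,226,180)"
```

```text
t 0.1 jig [-195.9 -595.4] z 225.7 F [-0.1 -0.3  0.7] w 87.7
 shift m [ 3.321e-01  2.000e-04 -3.751e-01] rot [ 0.001 -0.875  0.002]
```

```bash
python3 -m jog '[{"xyz":[0.025,0,-0.028],"delta_rot":[0,-0.12,0],"grip":0.3},{"xyz":[0.05,0,-0.056],"delta_rot":[0,-0.24,0],"grip":0.3},{"xyz":[0.075,0,-0.084],"delta_rot":[0,-0.36,0],"grip":0.3},{"xyz":[0.1,0,-0.112],"delta_rot":[0,-0.48,0],"grip":0.3},{"xyz":[0.125,0,-0.14],"delta_rot":[0,-0.6,0],"grip":0.3}]'; python3 -c "
from h import *
to(-121,-100,226,180)"
```

```text
clock: 0.52
ee_pos: [366.5, -431.6, 226.1]
orientation: [-1.571, -0.001, 2.629]
wrist_force: [1.1, 0.7, -0.3]
width: 60.4
t 0.5167 jig [-168.8 -408.4] z 226.1 F [ 1.1  0.7 -0.3] w 60.4
 shift m [ 3.6e-02  2.0e-04 -3.1e-01] rot [ 0.    -0.269  0.001]
```

```bash
python3 -m jog '[{"xyz":[0.005,0,-0.036],"delta_rot":[0,-0.055,0],"grip":0.3},{"xyz":[0.01,0,-0.072],"delta_rot":[0,-0.11,0],"grip":0.3},{"xyz":[0.015,0,-0.108],"delta_rot":[0,-0.165,0],"grip":0.3},{"xyz":[0.02,0,-0.144],"delta_rot":[0,-0.22,0],"grip":0.3},{"xyz":[0.022,0,-0.17],"delta_rot":[0,-0.27,0],"grip":0.3}]'; python3 -c "
from h import *
to(-121,-100,100,180)"
```

```text
clock: 0.93
ee_pos: [431.8, -272.2, 226.5]
orientation: [-1.571, 0.0, 2.897]
wrist_force: [0.4, 0.8, -0.2]
width: 57.0
t 0.9333 jig [-143.8 -237.9] z 226.5 F [ 0.4  0.8 -0.2] w 57.0
 shift m [-0.0227  0.1266 -0.1379] rot [ 0.    -0.001 -0.   ]
```

```bash
python3 -m jog '[{"xyz":[-0.005,0.025,-0.03],"delta_rot":[0,0,0],"grip":0.3},{"xyz":[-0.01,0.05,-0.06],"delta_rot":[0,0,0],"grip":0.3},{"xyz":[-0.016,0.076,-0.09],"delta_rot":[0,0,0],"grip":0.3},{"xyz":[-0.02,0.105,-0.12],"delta_rot":[0,0,0],"grip":0.3},{"xyz":[-0.0225,0.126,-0.135],"delta_rot":[0,0,0],"grip":0.3}]'; python3 -c "
from h import *
to(-121,-100,15,180)
snap('wrist','w1.png')"
```

```text
clock: 1.35
ee_pos: [486.5, -147.0, 98.6]
orientation: [-1.571, -0.001, 2.895]
wrist_force: [0.0, 0.1, -1.4]
width: 56.9
t 1.35 jig [-120.9 -103.2] z 98.6 F [ 0.   0.1 -1.4] w 56.9
 shift m [-0.      0.0836 -0.0031] rot [ 0.    -0.003  0.001]
```

View pics/w1.png

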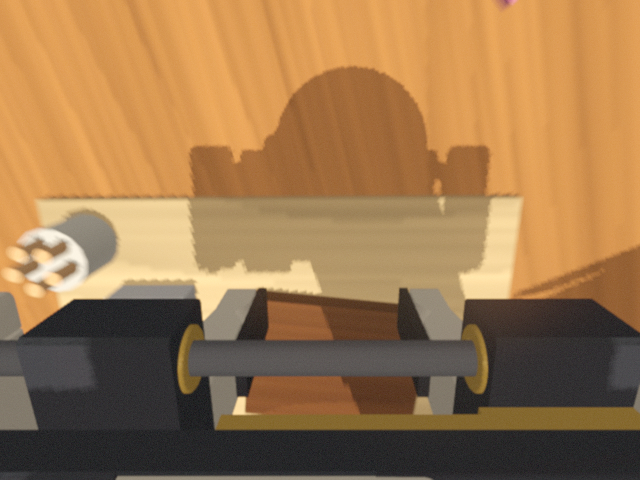

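The wrist view has the jar at (50,260) and the blank's right edge at about (330,295), beyond the fingertips. Next I descend beside the blank.

```bash
python3 -m jog '[{"xyz":[0,0.022,0],"delta_rot":[0,0,0],"grip":0.3},{"xyz":[0,0.044,0],"delta_rot":[0,0,0],"grip":0.3},{"xyz":[0,0.062,0],"delta_rot":[0,0,0],"grip":0.3},{"xyz":[0,0.076,0],"delta_rot":[0,0,0],"grip":0.3},{"xyz":[0,0.083,0],"delta_rot":[0,0,0],"grip":0.3}]'; python3 -m jog '[{"xyz":[0,0,-0.001],"delta_rot":[0,0,0],"grip":0.3},{"xyz":[0,0,-0.003],"delta_rot":[0,0,0],"grip":0.3},{"xyz":[0,0,-0.006],"delta_rot":[0,0,0],"grip":0.3},{"xyz":[0,0,-0.009],"delta_rot":[0,0,0],"grip":0.3},{"xyz":[0,0,-0.012],"delta_rot":[0,0,0],"grip":0.3}]'; python3 -c "
from h import *
to(-121,-49.5,15,180)"
```

```text
clock: 1.82
ee_pos: [485.2, -149.4, 15.6]
orientation: [-1.57, -0.003, 2.893]
wrist_force: [0.9, 0.3, -0.0]
width: 56.9
clock: 2.23
ee_pos: [490.1, -137.4, 18.5]
orientation: [-1.571, 0.002, 2.894]
wrist_force: [-0.0, 0.4, -0.2]
width: 56.9
t 2.2333 jig [-119.7  -93. ] z 18.5 F [-0.   0.4 -0.2] w 56.9
 shift m [ 0.0015  0.0035 -0.0435] rot [ 0.001 -0.004 -0.002]
```

```bash
python3 -m jog '[{"xyz":[0,0.001,-0.004],"delta_rot":[0,0,0],"grip":0.3},{"xyz":[0,0.002,-0.008],"delta_rot":[0,0,0],"grip":0.3},{"xyz":[0,0.003,-0.012],"delta_rot":[0,0,0],"grip":0.3},{"xyz":[0,0.003,-0.016],"delta_rot":[0,0,0],"grip":0.3},{"xyz":[0,0.003,-0.02],"delta_rot":[0,0,0],"grip":0.3}]'; python3 -m jog '[{"xyz":[0,0,-0.004],"delta_rot":[0,0,0],"grip":0.3},{"xyz":[0,0,-0.007],"delta_rot":[0,0,0],"grip":0.3},{"xyz":[0,0,-0.01],"delta_rot":[0,0,0],"grip":0.3},{"xyz":[0,0,-0.013],"delta_rot":[0,0,0],"grip":0.3},{"xyz":[0,0,-0.015],"delta_rot":[0,0,0],"grip":0.3}]'; python3 -c "
from h import *
to(-121,-49.5,15,180)
s=snap('top','top2.png')
o=measure(s);print(jig(o['blank'][3]))
cv2.imwrite('pics/crop2.png',cv2.resize(s['color'][170:335,255:395,::-1],None,fx=3.5,fy=3.5,interpolation=2))"
```

```text
clock: 2.65
ee_pos: [494.4, -117.9, 14.5]
orientation: [-1.571, -0.0, 2.894]
wrist_force: [-0.2, -1.0, 0.2]
width: 57.4
clock: 3.07
ee_pos: [498.0, -103.5, 14.5]
orientation: [-1.571, -0.0, 2.894]
wrist_force: [-0.4, -1.0, 0.6]
width: 56.9
t 3.0667 jig [-120.2  -58.2] z 14.5 F [-0.4 -1.   0.6] w 56.9
 shift m [ 0.0008 -0.0005 -0.0087] rot [-0.    -0.005  0.   ]
blue 315 z25.5 [635.7 -15.1] [ 21.2 137.5] 76.0 [[566.0, -9.0], [700.0, -42.0], [705.0, -21.0], [572.0, 12.0]]
red 330 z25.4 [679.5 -90.2] [102.2  17.8] 76.5 [[659.0, -138.0], [676.0, -142.0], [700.0, -43.0], [683.0, -38.0]]
bridge 1166 z49.1 [ 631.7 -104. ] [205.4  62. ] 87.1 [[596.0, -205.0], [658.0, -208.0], [668.0, -3.0], [606.0, 0.0]]
blank 5 z25.9 [439.2 -73. ] [6.8 2.3] 87.9 [[438.0, -76.0], [440.0, -76.0], [440.0, -70.0], [438.0, -70.0]]
[[-185.09540838  -46.3188022 ]
 [-182.85124614  -45.84787033]
 [-184.24112765  -39.2244031 ]
 [-186.48528988  -39.69533497]]
```

View pics/crop2.png

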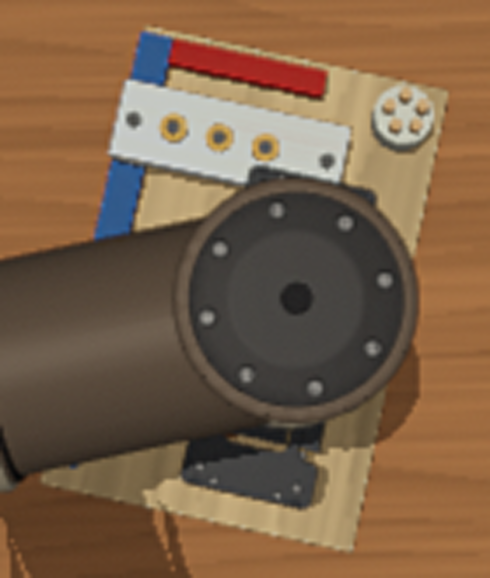

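The arm hides the blank in the top view; the hand covers about (295,300) in the crop, clear of the bridge. I'll go on by force until it meets the fence.

```bash
python3 -m jog '[{"xyz":[0,0,-0.0015],"delta_rot":[0,0,0],"grip":0.3},{"xyz":[0,0,-0.003],"delta_rot":[0,0,0],"grip":0.3},{"xyz":[0,0,-0.0045],"delta_rot":[0,0,0],"grip":0.3},{"xyz":[0,0,-0.006],"delta_rot":[0,0,0],"grip":0.3},{"xyz":[0,0,-0.007],"delta_rot":[0,0,0],"grip":0.3}]';  python3 -c "
from h import *
to(-121,-49.5,15,180)"; python3 -m jog '[{"xyz":[0,0,-0.0006],"delta_rot":[0,0,0],"grip":0.3},{"xyz":[0,0,-0.0012],"delta_rot":[0,0,0],"grip":0.3},{"xyz":[0,0,-0.0018],"delta_rot":[0,0,0],"grip":0.3},{"xyz":[0,0,-0.0024],"delta_rot":[0,0,0],"grip":0.3},{"xyz":[0,0,-0.0024],"delta_rot":[0,0,0],"grip":0.3}]'; python3 -c "
from h import *
to(-121,-49.5,15,180)"
```

```text
clock: 3.53
ee_pos: [499.8, -97.0, 14.5]
orientation: [-1.571, -0.0, 2.894]
wrist_force: [0.6, -7.1, -0.8]
width: 57.0
t 3.5333 jig [-120.1  -51.5] z 14.5 F [ 0.6 -7.1 -0.8] w 57.0
 shift m [ 0.0009 -0.0005 -0.002 ] rot [-0.    -0.005  0.   ]
clock: 3.95
ee_pos: [500.1, -96.7, 14.8]
orientation: [-1.568, -0.0, 2.895]
wrist_force: [1.6, -16.4, 0.5]
width: 56.6
t 3.95 jig [-119.8  -51.1] z 14.8 F [  1.6 -16.4   0.5] w 56.6
 shift m [ 0.0012 -0.0002 -0.0016] rot [-0.003 -0.003  0.   ]
```

Fence contact: 16 N, and the TCP sits at y=-51, consistent with the blank's side at about -40. Next: retreat, lift, turn and go behind the blank.

```bash
python3 -m jog '[{"xyz":[0,0,0.003],"delta_rot":[0,0,0],"grip":0.3},{"xyz":[0,0,0.015],"delta_rot":[0,0,0],"grip":0.3},{"xyz":[0,0,0.03],"delta_rot":[0,0,0],"grip":0.3},{"xyz":[0,-0.03,0.035],"delta_rot":[0,0,0],"grip":0.3},{"xyz":[0,-0.065,0.035],"delta_rot":[0,0,0],"grip":0.1}]';  python3 -c "
from h import *
print(r.state()['q'])
to(-214,0,90,90)
to(-214,0,90,270)
"
```

```text
clock: 4.37
ee_pos: [488.9, -129.9, 77.9]
orientation: [-1.569, -0.006, 2.892]
wrist_force: [1.7, 0.6, 1.1]
width: 54.4
[ 0.12846971  0.23892295 -0.54454312 -0.00108486 -0.7937669  -0.37729415]
t 4.3667 jig [-122.7  -86. ] z 77.9 F [1.7 0.6 1.1] w 54.4
 shift m [ 0.0919 -0.0116 -0.0855] rot [-0.006  1.565  0.004]
t 4.3667 jig [-122.7  -86. ] z 77.9 F [1.7 0.6 1.1] w 54.4
 shift m [ 0.0919 -0.0116 -0.0855] rot [ 0.004 -1.577  0.006]
```

```bash
python3 -m jog '[{"xyz":[0.012,-0.01,-0.01],"delta_rot":[0,-0.11,0],"grip":-0.1},{"xyz":[0.024,-0.015,-0.02],"delta_rot":[0,-0.22,0],"grip":-0.1},{"xyz":[0.036,-0.015,-0.03],"delta_rot":[0,-0.33,0],"grip":-0.1},{"xyz":[0.048,-0.015,-0.04],"delta_rot":[0,-0.44,0],"grip":-0.1},{"xyz":[0.06,-0.015,-0.05],"delta_rot":[0,-0.55,0],"grip":-0.1}]';  python3 -m jog '[{"xyz":[0,0,0],"delta_rot":[0,-0.11,0],"grip":-0.1},{"xyz":[0,0,0],"delta_rot":[0,-0.22,0],"grip":-0.1},{"xyz":[0,0,0],"delta_rot":[0,-0.33,0],"grip":-0.1},{"xyz":[0,0,0],"delta_rot":[0,-0.44,0],"grip":-0.1},{"xyz":[0,0,0],"delta_rot":[0,-0.55,0],"grip":-0.1}]'; python3 -c "
from h import *
to(-214,0,90,270)
"
```

```text
clock: 4.78
ee_pos: [445.3, -65.2, 94.8]
orientation: [-1.571, 0.001, -2.835]
wrist_force: [0.6, 0.2, -0.4]
width: 39.7
clock: 5.2
ee_pos: [445.6, -65.6, 94.6]
orientation: [-1.571, 0.0, -2.284]
wrist_force: [-0.2, 0.2, 0.4]
width: 39.1
t 5.2 jig [-180.2  -34. ] z 94.6 F [-0.2  0.2  0.4] w 39.1
 shift m [-0.015   0.0046 -0.0456] rot [ 0.    -0.47  -0.001]
```

```bash
python3 -m jog '[{"xyz":[-0.003,0,-0.01],"delta_rot":[0,-0.1,0],"grip":-0.1},{"xyz":[-0.006,0,-0.02],"delta_rot":[0,-0.2,0],"grip":-0.1},{"xyz":[-0.01,0,-0.03],"delta_rot":[0,-0.3,0],"grip":-0.1},{"xyz":[-0.013,0,-0.04],"delta_rot":[0,-0.4,0],"grip":-0.1},{"xyz":[-0.015,0,-0.046],"delta_rot":[0,-0.47,0],"grip":-0.1}]'; python3 -c "
from h import *
to(-214,0,15,270)
s=snap('top','top3.png')
o=measure(s);print(jig(o['blank'][3]),jig(o['blue'][3]))
w=snap('wrist')['color'][:,:,::-1]
a=cv2.resize(s['color'][170:335,255:395,::-1],(400,472),interpolation=2)
b=cv2.resize(w,(400,300));a=cv2.resize(a,(400,472));b=np.vstack([b,np.zeros((172,400,3),np.uint8)])
cv2.imwrite('pics/c3.png',np.hstack([a,b]))"
```

```text
clock: 5.62
ee_pos: [420.5, -23.6, 94.5]
orientation: [-1.571, 0.001, -1.814]
wrist_force: [-0.6, 0.3, 0.5]
width: 39.6
t 5.6167 jig [-214.7    0.7] z 94.5 F [-0.6  0.3  0.5] w 39.6
 shift m [0.0007 0.0795 0.0007] rot [ 0.    -0.    -0.001]
blue 664 z25.6 [591.8  -4.2] [ 21.  228.5] 76.2 [[478.0, 13.0], [700.0, -42.0], [705.0, -21.0], [483.0, 33.0]]
red 322 z25.3 [679.7 -90.4] [101.9  17.3] 76.1 [[659.0, -138.0], [676.0, -142.0], [700.0, -43.0], [684.0, -39.0]]
bridge 1302 z49.2 [ 625.9 -103.7] [205.4  74.5] 87.1 [[584.0, -204.0], [658.0, -208.0], [668.0, -3.0], [594.0, 1.0]]
blank 1760 z25.3 [512.8 -42.4] [ 90.1 110.2] 76.2 [[449.0, -73.0], [556.0, -99.0], [577.0, -12.0], [470.0, 15.0]]
[[-175.60456082  -40.51995383]
 [ -65.39694815  -40.30064753]
 [ -65.57629955   49.82067213]
 [-175.78391223   49.60136583]] [[-167.31306568   50.07302551]
 [  61.16769373   50.49283521]
 [  61.1291545    71.47044256]
 [-167.35160468   71.05063193]]
```

View pics/c3.png

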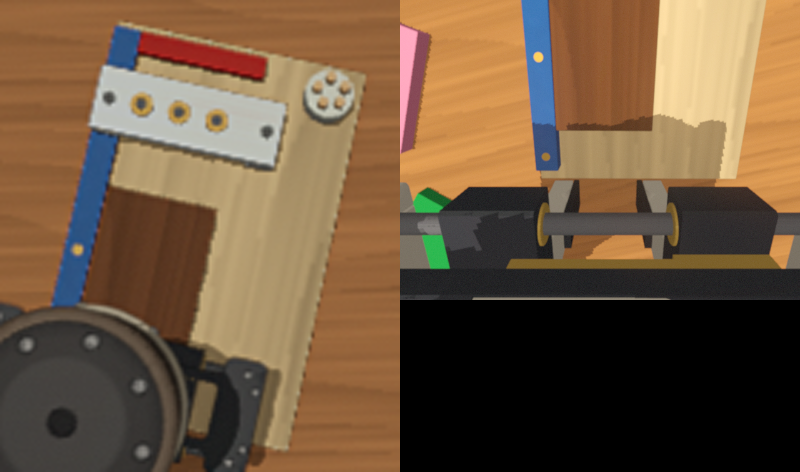

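The left panel shows the blank flush along the fence with its angle equal to the fence's: front edge at (165,195), y from -40.4 to +49.7. The right panel shows the fingers behind its rear end, at about (600,130). Rear at jig x≈-185.5, so I descend and then push about 110 mm.

```bash
python3 -m jog '[{"xyz":[0,0.022,0],"delta_rot":[0,0,0],"grip":-0.1},{"xyz":[0,0.044,0],"delta_rot":[0,0,0],"grip":-0.1},{"xyz":[0,0.062,0],"delta_rot":[0,0,0],"grip":-0.1},{"xyz":[0,0.074,0],"delta_rot":[0,0,0],"grip":-0.1},{"xyz":[0,0.079,0],"delta_rot":[0,0,0],"grip":-0.1}]'; python3 -m jog '[{"xyz":[0,0,0.002],"delta_rot":[0,0,0],"grip":-0.1},{"xyz":[0,0,0.006],"delta_rot":[0,0,0],"grip":-0.1},{"xyz":[0,0,0.01],"delta_rot":[0,0,0],"grip":-0.1},{"xyz":[0,0,0.014],"delta_rot":[0,0,0],"grip":-0.1},{"xyz":[0,0,0.018],"delta_rot":[0,0,0],"grip":-0.1}]'; python3 -c "
from h import *
to(-84.5,1,15,270)"
```

```text
clock: 6.13
ee_pos: [420.2, -24.7, 14.0]
orientation: [-1.573, -0.001, -1.823]
wrist_force: [0.0, 0.4, -0.2]
width: 39.3
clock: 6.55
ee_pos: [439.4, -28.3, 16.2]
orientation: [-1.57, 0.001, -1.82]
wrist_force: [-1.8, 0.1, 1.3]
width: 39.3
t 6.55 jig [-195.2    0.7] z 16.2 F [-1.8  0.1  1.3] w 39.3
 shift m [-0.001   0.0013  0.1107] rot [-0.001 -0.006 -0.001]
```

```bash
python3 -m jog '[{"xyz":[0,0.001,0.005],"delta_rot":[0,-0.001,0],"grip":-0.1},{"xyz":[0,0.001,0.01],"delta_rot":[0,-0.003,0],"grip":-0.1},{"xyz":[0,0.001,0.015],"delta_rot":[0,-0.005,0],"grip":-0.1},{"xyz":[0,0.001,0.02],"delta_rot":[0,-0.005,0],"grip":-0.1},{"xyz":[0,0.001,0.025],"delta_rot":[0,-0.005,0],"grip":-0.1}]'; python3 -m jog '[{"xyz":[0,0,0.005],"delta_rot":[0,0,0],"grip":-0.1},{"xyz":[0,0,0.01],"delta_rot":[0,0,0],"grip":-0.1},{"xyz":[0,0,0.015],"delta_rot":[0,0,0],"grip":-0.1},{"xyz":[0,0,0.02],"delta_rot":[0,0,0],"grip":-0.1},{"xyz":[0,0,0.025],"delta_rot":[0,0,0],"grip":-0.1}]'; python3 -c "
from h import *
to(-84.5,1,15,270)
o=measure(snap('top'));print(jig(o['blank'][3]))"
```

```text
clock: 6.97
ee_pos: [463.2, -34.6, 14.5]
orientation: [-1.571, -0.0, -1.815]
wrist_force: [-2.5, 0.7, 1.3]
width: 39.4
clock: 7.38
ee_pos: [487.7, -40.6, 14.5]
orientation: [-1.571, 0.0, -1.815]
wrist_force: [0.1, 0.3, 0.6]
width: 39.3
t 7.3833 jig [-145.4    0.4] z 14.5 F [0.1 0.3 0.6] w 39.3
 shift m [-0.0007 -0.0005  0.0609] rot [-0. -0. -0.]
blue 244 z25.7 [643.7 -17. ] [ 20.9 120.7] 76.2 [[583.0, -13.0], [700.0, -42.0], [705.0, -21.0], [588.0, 8.0]]
red 324 z25.9 [679.5 -90.2] [102.1  17.9] 76.2 [[659.0, -138.0], [676.0, -142.0], [700.0, -43.0], [683.0, -38.0]]
bridge 1327 z49.2 [ 625.9 -103.7] [205.5  74. ] 87.1 [[584.0, -204.0], [658.0, -208.0], [668.0, -3.0], [594.0, 1.0]]
blank 631 z25.7 [570.8 -57.3] [89.8 71.9] 76.0 [[525.0, -92.0], [595.0, -110.0], [617.0, -22.0], [547.0, -5.0]]
[[-96.69260616 -40.66717173]
 [-24.80465971 -40.76547654]
 [-24.68194603  48.99681753]
 [-96.56989248  49.09512233]]
```

```bash
python3 -m jog '[{"xyz":[0,0,0.005],"delta_rot":[0,0,0],"grip":-0.1},{"xyz":[0,0,0.01],"delta_rot":[0,0,0],"grip":-0.1},{"xyz":[0,0,0.015],"delta_rot":[0,0,0],"grip":-0.1},{"xyz":[0,0,0.02],"delta_rot":[0,0,0],"grip":-0.1},{"xyz":[0,0,0.025],"delta_rot":[0,0,0],"grip":-0.1}]'; python3 -m jog '[{"xyz":[0,0,0.005],"delta_rot":[0,0,0],"grip":-0.1},{"xyz":[0,0,0.01],"delta_rot":[0,0,0],"grip":-0.1},{"xyz":[0,0,0.015],"delta_rot":[0,0,0],"grip":-0.1},{"xyz":[0,0,0.02],"delta_rot":[0,0,0],"grip":-0.1},{"xyz":[0,0,0.024],"delta_rot":[0,0,0],"grip":-0.1}]'; python3 -c "
from h import *
to(-84.5,1,15,270)"; python3 -m jog '[{"xyz":[0,0,0.0015],"delta_rot":[0,0,0],"grip":-0.1},{"xyz":[0,0,0.003],"delta_rot":[0,0,0],"grip":-0.1},{"xyz":[0,0,0.0045],"delta_rot":[0,0,0],"grip":-0.1},{"xyz":[0,0,0.006],"delta_rot":[0,0,0],"grip":-0.1},{"xyz":[0,0,0.0075],"delta_rot":[0,0,0],"grip":-0.1}]'; python3 -c "
from h import *
to(-84.5,1,15,270)"
```

```text
clock: 7.85
ee_pos: [511.7, -46.6, 14.6]
orientation: [-1.571, -0.0, -1.815]
wrist_force: [-1.7, -0.2, 1.8]
width: 39.3
clock: 8.27
ee_pos: [535.3, -52.4, 14.6]
orientation: [-1.571, 0.0, -1.815]
wrist_force: [-1.9, 0.8, 0.8]
width: 39.5
t 8.2667 jig [-96.3   0.4] z 14.6 F [-1.9  0.8  0.8] w 39.5
 shift m [-0.0006 -0.0004  0.0118] rot [-0. -0. -0.]
clock: 8.68
ee_pos: [542.0, -54.1, 14.5]
orientation: [-1.571, 0.0, -1.814]
wrist_force: [0.5, 0.3, -1.4]
width: 39.7
t 8.6833 jig [-89.4   0.4] z 14.5 F [ 0.5  0.3 -1.4] w 39.7
 shift m [-0.0006 -0.0005  0.0049] rot [-0. -0. -0.]
```

```bash
python3 -m jog '[{"xyz":[0,0,0.001],"delta_rot":[0,0,0],"grip":-0.1},{"xyz":[0,0,0.002],"delta_rot":[0,0,0],"grip":-0.1},{"xyz":[0,0,0.003],"delta_rot":[0,0,0],"grip":-0.1},{"xyz":[0,0,0.004],"delta_rot":[0,0,0],"grip":-0.1},{"xyz":[0,0,0.005],"delta_rot":[0,0,0],"grip":-0.1}]'; python3 -m jog '[{"xyz":[0,0,0.0006],"delta_rot":[0,0,0],"grip":-0.1},{"xyz":[0,0,0.0012],"delta_rot":[0,0,0],"grip":-0.1},{"xyz":[0,0,0.0018],"delta_rot":[0,0,0],"grip":-0.1},{"xyz":[0,0,0.0018],"delta_rot":[0,0,0],"grip":-0.1},{"xyz":[0,0,0.0018],"delta_rot":[0,0,0],"grip":-0.1}]'; python3 -c "
from h import *
to(-84.5,1,15,270)
w=snap('wrist','w4.png')"
```

```text
clock: 9.1
ee_pos: [543.1, -54.8, 14.3]
orientation: [-1.577, -0.001, -1.815]
wrist_force: [-16.8, 11.7, 14.6]
width: 39.6
clock: 9.52
ee_pos: [543.0, -54.9, 14.2]
orientation: [-1.579, -0.002, -1.815]
wrist_force: [-20.0, 15.1, 19.2]
width: 39.3
t 9.5167 jig [-88.2  -0.2] z 14.2 F [-20.   15.1  19.2] w 39.3
 shift m [-0.0012 -0.0009  0.0037] rot [ 0.009 -0.001  0.002]
```

View pics/w4.png

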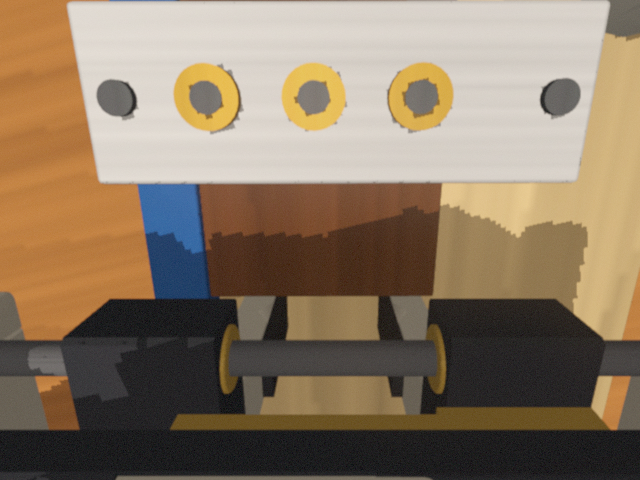

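```bash
python3 -m jog '[{"xyz":[0,0,-0.002],"delta_rot":[0,0,0],"grip":-0.1},{"xyz":[0,0,-0.006],"delta_rot":[0,0,0],"grip":-0.1},{"xyz":[0,0,-0.012],"delta_rot":[0,0,0],"grip":-0.1},{"xyz":[0,0,-0.025],"delta_rot":[0,0,0],"grip":-0.1},{"xyz":[0,0,-0.04],"delta_rot":[0,0,0],"grip":-0.1}]';python3 -m jog '[{"xyz":[0,-0.01,-0.02],"delta_rot":[0,0,0],"grip":-0.1},{"xyz":[0,-0.03,-0.04],"delta_rot":[0,0,0],"grip":-0.1},{"xyz":[0,-0.06,-0.06],"delta_rot":[0,0,0],"grip":-0.1},{"xyz":[0,-0.08,-0.075],"delta_rot":[0,0,0],"grip":-0.1},{"xyz":[0,-0.08,-0.08],"delta_rot":[0,0,0],"grip":-0.1}]'; python3 -c "
from h import *
to(-98,1,15,270)
s=snap('top','top5.png')
o=measure(s);print(jig(o['blank'][3]),jig(o['red'][3]))
a=cv2.resize(s['color'][170:335,255:395,::-1],None,fx=3.5,fy=3.5,interpolation=2)
cv2.imwrite('pics/c5.png',a)"
```

```text
clock: 9.98
ee_pos: [510.1, -46.0, 14.6]
orientation: [-1.57, 0.0, -1.815]
wrist_force: [-0.6, 0.9, -0.9]
width: 39.4
clock: 10.4
ee_pos: [432.6, -26.1, 98.3]
orientation: [-1.565, 0.004, -1.814]
wrist_force: [-0.4, -0.0, 0.1]
width: 39.2
t 10.4 jig [-202.3    1.2] z 98.3 F [-0.4 -0.   0.1] w 39.2
 shift m [0.0006 0.0839 0.1038] rot [-0.006  0.001 -0.004]
blue 592 z25.5 [600.6  -6.6] [ 21.  209.8] 76.1 [[496.0, 9.0], [700.0, -42.0], [705.0, -22.0], [501.0, 29.0]]
red 316 z25.4 [679.7 -90.3] [102.   17.3] 75.7 [[659.0, -138.0], [675.0, -142.0], [701.0, -43.0], [684.0, -39.0]]
bridge 1314 z49.2 [ 625.9 -103.8] [205.5  74.7] 87.0 [[583.0, -204.0], [658.0, -208.0], [669.0, -3.0], [594.0, 1.0]]
blank 875 z25.5 [580.9 -59.9] [89.7 51.3] 75.8 [[545.0, -97.0], [595.0, -110.0], [617.0, -23.0], [567.0, -10.0]]
[[-76.18256357 -40.62960887]
 [-24.87269769 -40.87032893]
 [-24.45182693  48.84767662]
 [-75.76169281  49.08839668]] [[ 43.98285371 -52.56386975]
 [ 61.25328101 -52.67001039]
 [ 61.88015559  49.34752966]
 [ 44.60972829  49.45367031]]
```

View pics/c5.png

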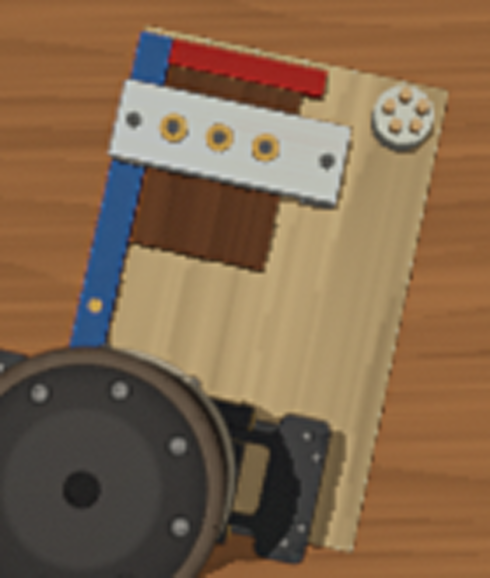

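The crop shows the blank's brown reaching the red stop, about (235,85), with its left side along the fence. Its rear edge is at jig x≈-76, so the front is at ≈44, and the stop face measures 44.0 to 44.6. The fence side is within about 1 mm (0.3–0.5 mm from its flush reading), and the angle is within about 0.4°. The jar has not moved and the hand is clear, so I'm handing in.

```bash
python3 -c "
from rig import r
print(r.close_job(), r.state()['clock'])"
```

```text
the job is handed in; nothing more can be done
the job is handed in; nothing more can be done
```

I pushed the blank sideways onto the fence with both spread fingertips (16 N at contact). Then I pushed it from the rear under the bridge until it met the stop, backed the hand off and lifted it clear. The job was handed in at about 10.5 s; it reports no verdict.

Last checks, from the top camera, whose calibration is good to about 2 mm:
- **Stop:** the rear edge is at jig x ≈ -76, which puts the front at about 44. The stop face measures 44.0 to 44.6, so the blank is against it.
- **Fence:** the left side reads about 49.0, and the fence face about 50.3. That may leave a gap of up to about 1 mm. The right side moved only 0.3–0.5 mm from its reading when it was flush.
- **Angle and height:** the blank is parallel to the fence to about 0.4°, and its top is at 25.5 mm, so it lies flat.

One thing did not fit cleanly. At the stop the wrist force also had a sideways part of about 10 N and an upward part of about 19 N, beside about 23 N along the push. Contact also came about 2–4 mm earlier than I had worked out. I backed off straight away; the pictures show no snag. I did not measure the bystanders at the end, but the hand stayed clear of them and the jar looked unmoved.

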